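Put the colour jars back on their own saucers

ROBOT

A 6-joint arm with a two-finger parallel gripper is mounted at the origin on the work surface; the furniture and walls round the work are solid. World frame = base frame: x ahead of the robot, y to its left, z up, the work surface at z = 0. Lengths are in mm, angles in rad, forces in N, time in s.
With the tool pointing down it reaches from about 325 to 875 mm from the base axis. Payload 4.4 kg.
Tool frame: the origin (TCP) lies between the finger pads; the fingertips stand ctrl.tcp_to_tips ahead of it and the grasp point (between the pads) is the TCP (ctrl.tcp_to_tips is the distance from the TCP to the fingertips, in mm); z points along the fingers, y is the line along which they close (so a half turn about z gives the same grasp; the last joint's range is limited). The gripper opens to 85 mm and grips with 20 to 120 N. Pads are 22 mm wide; open, the fingers measure 114 mm over their backs; the gripper's body (76 mm by 85 mm) begins 54 mm behind the grasp point. The pads swing forward as they close: fully open they stand 13 mm farther back than shut.
Start: joints at [1.097, 0.207, 1.542, -0, 1.393, -0.15], TCP at [182.413, 545.301, 250.282] pointing down, gripper open.
Joint ranges: [-2.73, 2.73], [-0.86, 2.22], [0.23, 2.46], [-1.11, 4.25], [0.08, 2.63], [-2.82, 2.82]. Speed limits (rad/s): [2.79, 2.79, 3.14, 3.14, 3.14, 3.14].

INTERFACE

Orientations are given as a rotation vector (axis times angle).
In Python, from station import ctrl gives the robot as it stands.
- The arm moves only by the shell command python3 -m creep 'ROWS' [FORCE]. ROWS is JSON, one flat list of numbers, 7 for each row, row after row: the shift along the tool's x, y, z in mm, then the turn, a rotation vector about the tool's x, y, z in degrees, then the finger opening in mm, from 0 to 85.4. A call has 1 to 12 rows; each row is the pose to reach, as a shift and turn from the pose commanded when the call began, along the tool's axes at that moment; what a row does not reach only later rows make up. A row lasts 1/12 s, in which the tool goes at most 41.7 mm and 7.16 degrees, less where a joint would pass 70% of its speed; a pose out of reach is approached as far as the arm can. A call with a gripper value outside its range is refused whole. The fingers move at their own pace and stop on an object; FORCE is the grip in N (left out, the last holds). Time passes only in rows, so rows that repeat a pose let the fingers close. It gives the time, the measured TCP pose, the force, the opening and the grip force at its end, in the units of the state.
- ctrl.read_state(): the state, without advancing time (a new reading comes with each control period).
- ctrl.grab_frame(name): name is "scene" or "side" or "wrist"; returns a dict with "image" (420x560x3 uint8, red, green, blue), "depth" (420x560 float32, mm along the optical axis (not along the pixel's ray), 0 where there is no reading), "camera_matrix" (3x3 intrinsics, pixels), "position" and "attitude" of the camera in the world. Camera axes: x right, y down, z forward; pixel columns grow to the right and rows downward; lengths in mm; the calibration is good to about 2 mm. A picture is of the moment at which its call begins.
- ctrl.finish_job(): hands the job in; it is judged then, once.
The state is a dict: "time": time; "joint_positions": joint angles; "joint_vel": joint speeds; "tau": joint torques, N m; "ee_pos": TCP position; "tcp_rot": TCP orientation; "wrist_force": force on the tool from outside, world axes, zero at the start; "ft_torque": the same for the moment, N m; "gripper_width": finger opening in mm; "grasp_force": force on a finger pad.
Only numpy, scipy, OpenCV 4.12 (cv2) and the standard library are available. Lean on these libraries where they do the work, as an engineer would, in place of code of your own. Each camera call takes 0.05 s, during which the arm holds its last target. There are 200 camera calls.

TASK

The red bottle, the blue bottle and the olive-green jar are standing on one another's saucers. Rearrange them so that each stands upright in the middle of the saucer of its own colour, using the empty dark-grey saucer to park one on the way. The jars drip, so keep them upright and stand them nowhere but on saucers, never on the bare board or the table, and leave the speckled cup where it is.

Things in the scene. Friction and masses are not known exactly. Their poses are not given: they have to be found in the camera images.
- red_bottle: squat red bottle with a white screw cap, loose, about 0.09 kg. Round body 49 mm in diameter, straight-sided for its lower 40 mm or so and shouldered up to 56 mm, cap 34 mm in diameter from 56 to 70 mm. Origin: centre of its underside, z up along its axis (it may stand up to 0.06 rad off plumb). It starts on a saucer of a wrong colour; grip the body about 34 mm above its underside
- blue_bottle: squat blue bottle with a white screw cap, loose, about 0.09 kg. Round body 49 mm in diameter, straight-sided for its lower 40 mm or so and shouldered up to 56 mm, cap 34 mm in diameter from 56 to 70 mm. Origin: centre of its underside, z up along its axis (it may stand up to 0.06 rad off plumb). It starts on a saucer of a wrong colour; grip the body about 34 mm above its underside
- green_jar: olive-green screw-lid jar, loose, about 0.18 kg, 62 mm high. Body 60 mm in diameter up to 47 mm, flat lid 62 mm in diameter above that, paler than the body (drab beige from above, where the bottles show a small white cap). Origin: centre of its underside, z up along its axis. It starts on a saucer of a wrong colour; grip it about 34 mm above its underside
- red_saucer: shallow round red saucer fixed to the ware board, 92 mm across the lip, lip 10 mm high; flat inner floor 6 mm above the board and about 78 mm across. Origin: centre of its underside, at the height of the board's top, z up. Home of the red bottle
- blue_saucer: shallow round blue saucer fixed to the ware board, 92 mm across the lip, lip 10 mm high; flat inner floor 6 mm above the board and about 78 mm across. Origin: centre of its underside, at the height of the board's top, z up. Home of the blue bottle
- green_saucer: shallow round olive-green saucer fixed to the ware board, 92 mm across the lip, lip 10 mm high; flat inner floor 6 mm above the board and about 78 mm across. Origin: centre of its underside, at the height of the board's top, z up. Home of the olive-green jar
- grey_saucer: shallow round dark-grey saucer fixed to the ware board, 92 mm across the lip, lip 10 mm high; flat inner floor 6 mm above the board and about 78 mm across. Origin: centre of its underside, at the height of the board's top, z up. Empty at the start: the spare place for parking; empty again at the end
- speckled_cup: straight speckled stoneware cup, 79 mm across and 84 mm high, loose bystander on the board among the saucers, not to be disturbed. Origin: centre of its underside
- ware_board: plywood board on short legs, fixed, 330 mm deep (x) by 400 mm (y) along the wall behind it; top 160 mm above the table, back edge about 35 mm from the wall. It carries the saucers; a pink jar (100 mm high) and a brush are fixed at its back edge, a heap of blue sheet beside and under it. Origin: at table height under the board's centre, x towards the wall
Things that resemble listed ones, but are neither listed nor needed, are in the scene too. Leave any purple look-alike of the red_bottle alone.

How it is judged:
By the outcome, as a careful person would: the job done as asked, in the order asked, and still so for the second after the job is handed in, with the robot touching nothing.
It also fails if it takes over 83 s, if anything falls off the work surface, if the arm or the gripper's body presses on something with over 40 N, if the wrist force passes 120 N, or if a joint passes its speed limit or range.

## Working session

There is one attempt and no reset: what is moved stays moved. The work goes in short steps, Python scripts to look and compute and a shell command to move; the robot and the scene stay as the last step left them, time stands still between calls to the robot, and variables do not carry over. Pictures are saved under pics/ and viewed, at most 14 in all, crops included, and the job is handed in when it is done.

```bash
ls; mkdir -p pics; cat > h.py <<'E'
import numpy as np, cv2
from station import ctrl
from scipy.spatial.transform import Rotation as R
def grab(n,save=None):
    f=ctrl.grab_frame(n)
    if save: cv2.imwrite('pics/'+save,cv2.cvtColor(f['image'],cv2.COLOR_RGB2BGR))
    np.savez('/tmp/'+n+'.npz',**f)
    return f
def rot(a):
    a=np.array(a,float)
    return a if a.shape==(3,3) else (R.from_rotvec(a) if a.size==3 else R.from_quat(a)).as_matrix()
def cloud(f):
    K=f['camera_matrix'];d=f['depth'];v,u=np.indices(d.shape)
    p=np.stack([(u-K[0,2])/K[0,0]*d,(v-K[1,2])/K[1,1]*d,d],-1)
    return p@rot(f['attitude']).T+np.array(f['position'])
E
python3 - <<'E'
from h import *
s=ctrl.read_state();print(s['time'],s['ee_pos'],s['tcp_rot'],s['gripper_width'],ctrl.tcp_to_tips)
for n in('scene','side','wrist'):
    f=grab(n,n+'0.png');print(n,f['position'],f['attitude'],f['camera_matrix'][0])
a=[cv2.imread('pics/%s0.png'%n) for n in('scene','side')]
E
```

```text
pics
0.0 [182.08608431 544.63579993 249.08096129] [-0.50471538 -3.10007768  0.0035778 ] 85.35277489853392 19.0
scene [-138.53691698  -82.53471102  670.37796768] [-2.00749226  1.08805511 -0.52315553] [388.0762277    0.         278.00309308]
side [ 391.77961842 -472.20308007  666.34517886] [-2.16953341  0.06089631 -0.03498447] [464.41578301   0.         277.08303696]
wrist [102.20474451 570.97368619 372.53202418] [2.31994025 1.67214891 0.27518472] [330.13252891   0.         286.24053437]
```

View pics/scene0.png

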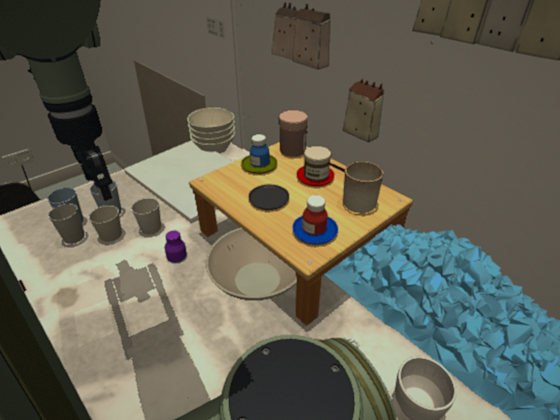

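View pics/side0.png

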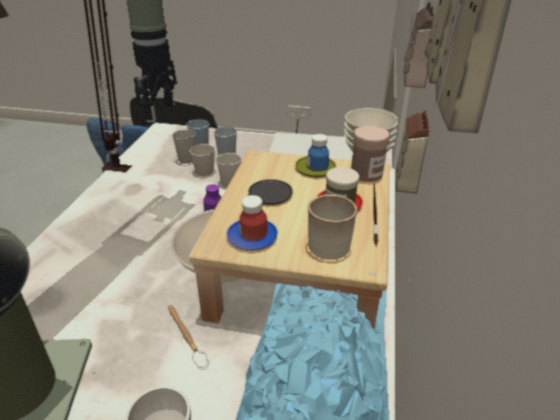

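View pics/wrist0.png

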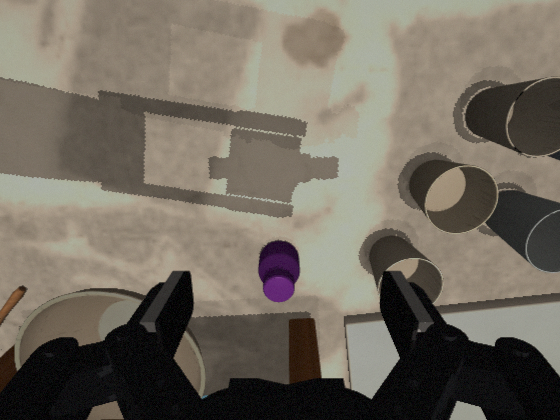

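The red bottle stands on blue (scene 315,225), the blue bottle on green (259,160), the jar on red (317,172). Grey is empty (268,197). The cup is at (362,188), close to red. The purple decoy is on the table (175,247). Next I measure from the depth clouds of both fixed views.

```bash
python3 - <<'E'
from h import *
def circ(p):
    A=np.c_[2*p,np.ones(len(p))];s=np.linalg.lstsq(A,(p**2).sum(1),rcond=None)[0]
    return s[:2],np.sqrt(s[2]+s[0]**2+s[1]**2)
for n in('scene','side'):
    f=dict(np.load('/tmp/%s.npz'%n));P=cloud(f);hsv=cv2.cvtColor(f['image'],cv2.COLOR_RGB2HSV).astype(int)
    H,S,V=hsv[...,0],hsv[...,1],hsv[...,2];z=P[...,2];x=P[...,0];y=P[...,1]
    ok=(f['depth']>0)&(x>300)&(x<950)&(abs(y)<500)
    b=ok&(z>150)&(z<170)&(S>80)&(H>10)&(H<25)&(V>150);q=P[b]
    print(n,'board z',np.median(q[:,2]),q.min(0),q.max(0),cv2.minAreaRect(q[:,:2].astype(np.float32)))
    low=ok&(z>158)&(z<174)
    for nm,m in dict(red=((H<6)|(H>172))&(S>150),blue=(H>100)&(H<130)&(S>120),green=(H>24)&(H<40)&(S>120)&(V<140),grey=(V<60)).items():
        m=(low&m).astype(np.uint8);m=cv2.morphologyEx(m,cv2.MORPH_OPEN,np.ones((2,2)))
        k,l,st,_=cv2.connectedComponentsWithStats(m);i=1+np.argmax(st[1:,4]);q=P[l==i]
        h=cv2.convexHull(q[:,:2].astype(np.float32))[:,0];c,r=circ(h)
        print(nm,len(q),st[i,:4],'z',np.percentile(q[:,2],[10,50,95]).round(1),'circ',c.round(1),r.round(1),'minenc',cv2.minEnclosingCircle(h))
    for lo,hi,t in((212,250,'mid/tops'),):
        m=(ok&(z>lo)&(z<300)).astype(np.uint8)
        k,l,st,_=cv2.connectedComponentsWithStats(m)
        for i in range(1,k):
            if st[i,4]<25:continue
            q=P[l==i];zt=np.percentile(q[:,2],97);t=q[q[:,2]>zt-4]
            h=cv2.convexHull(t[:,:2].astype(np.float32))[:,0]
            print('obj',st[i,:4],'top',zt.round(1),len(t),t[:,:2].mean(0).round(1),'enc',cv2.minEnclosingCircle(h))
E
```

```text
scene board z 159.0842523787657 [300.0061076   50.85432708 155.55486423] [675.75473812 499.85848613 169.8112157 ] ((485.8501892089844, 282.3666076660156), (398.76055908203125, 328.2276306152344), 74.97317504882812)
red 248 [298 168  37  19] z [164.1 165.8 169.9] circ [553. 270.] 43.2 minenc ((553.0234985351562, 269.6403503417969), 44.181915283203125)
blue 586 [294 218  45  27] z [164.3 165.6 169.6] circ [128.5  63. ] 301.3 minenc ((139.12184143066406, 50.50312805175781), 307.88555908203125)
green 313 [242 156  36  18] z [163.8 165.4 169.4] circ [222.8 143.7] 424.6 minenc ((198.51690673828125, 187.21478271484375), 431.7060852050781)
grey 740 [250 187  40  24] z [164.  165.3 168.9] circ [159. 114.] 350.3 minenc ((154.14169311523438, 134.04556274414062), 364.09869384765625)
obj [279  76 281 156] top 297.5 864 [639.5  77.7] enc ((665.738525390625, 160.02041625976562), 352.036865234375)
obj [252 135  15  15] top 235.3 82 [529.2 415.1] enc ((530.8085327148438, 416.0439758300781), 17.406293869018555)
obj [304 147  28  19] top 228.4 287 [553.1 268.4] enc ((555.4248046875, 268.2815856933594),
[... 411 characters left out ...]
04248046875, 326.052490234375), 75.14485931396484)
red 57 [357 197   6  13] z [166.6 169.6 172. ] circ [582.1 265.9] 21.0 minenc ((591.25341796875, 262.84295654296875), 23.667360305786133)
blue 521 [229 223  49  27] z [166.5 167.7 171.5] circ [ 354.  -136.9] 334.0 minenc ((377.22698974609375, -129.71234130859375), 342.7998962402344)
green 263 [297 158  31  20] z [166.  167.8 171.9] circ [176.   17.2] 533.4 minenc ((450.51654052734375, -8.382110595703125), 467.5254211425781)Traceback (most recent call last):
  File "<stdin>", line 14, in <module>
    return _wrapfunc(a, 'argmax', axis=axis, out=out, **kwds)
    return bound(*args, **kwds)
ValueError: attempt to get argmax of an empty sequence
```

```bash
cat > meas.py <<'E'
from h import *
def circfix(p,r,c0):
    from scipy.optimize import least_squares
    return least_squares(lambda c:np.hypot(*(p-c).T)-r,c0,loss='soft_l1').x
def run(n,fresh=False):
    f=grab(n) if fresh else dict(np.load('/tmp/%s.npz'%n));P=cloud(f);hsv=cv2.cvtColor(f['image'],cv2.COLOR_RGB2HSV).astype(int)
    H,S,V=hsv[...,0],hsv[...,1],hsv[...,2];z=P[...,2];x=P[...,0];y=P[...,1]
    ok=(f['depth']>0)
    C=dict(red=((H<6)|(H>172))&(S>130),blue=(H>100)&(H<130)&(S>100),green=(H>22)&(H<40)&(S>110)&(V<150),grey=(V<75)&(S<90))
    G=dict(red=(553,269),blue=(384,179),green=(530,416),grey=(430,300))
    for nm,m in C.items():
        g=np.array(G[nm]) 
        q=P[ok&m&(z>158)&(z<175)&(np.hypot(x-g[0],y-g[1])<75)]
        if len(q)<15: print(nm,'few',len(q));continue
        for _ in range(2):
            c,r=cv2.minEnclosingCircle(q[:,:2].astype(np.float32)); c=np.array(c)
            q=q[np.hypot(*(q[:,:2]-np.median(q[:,:2],0)).T)<70]
        h=cv2.convexHull(q[:,:2].astype(np.float32))[:,0]
        print(n,nm,len(q),'enc',c.round(1),round(r,1),'fix46',circfix(h,45.5,c).round(1),'floor z',np.median(q[:,2]).round(1))
    for g in((384,179),(530,416),(553,269),(514,139)):
        q=P[ok&(np.hypot(x-g[0],y-g[1])<48)&(z>195)&(z<260)]
        if len(q)<15: print('few',g);continue
        zt=np.percentile(q[:,2],95);t=q[abs(q[:,2]-zt)<4][:,:2].astype(np.float32)
        e=cv2.minEnclosingCircle(t)
        print(n,'obj',g,'top',zt.round(1),'enc',np.round(e[0],1),round(e[1],1))
if __name__=='__main__':
    for n in('scene','side'):run(n)
E
python3 meas.py
```

```text
scene red 249 enc [553.5 271.9] 44.6 fix46 [554.7 272.4] floor z 165.8
scene blue 604 enc [385.1 182. ] 49.0 fix46 [384.  178.9] floor z 165.7
scene green 327 enc [522.8 421.1] 51.0 fix46 [526.1 416.5] floor z 165.6
scene grey 765 enc [421.9 314.4] 45.4 fix46 [421.9 314.6] floor z 165.4
scene obj (384, 179) top 235.1 enc [384.5 179.5] 17.0
scene obj (530, 416) top 234.7 enc [530.8 416.1] 17.4
scene obj (553, 269) top 228.1 enc [555.4 268.3] 31.3
scene obj (514, 139) top 242.3 enc [514.7 139.2] 40.5
side red 61 enc [560.2 275.4] 44.2 fix46 [553.2 271.2] floor z 168.6
side blue 617 enc [385.7 176.8] 45.4 fix46 [385.8 177.3] floor z 167.8
side green 320 enc [526.8 414.4] 44.8 fix46 [528.9 415.2] floor z 168.1
side grey 143 enc [424.7 313.8] 45.5 fix46 [424.4 314.1] floor z 168.9
side obj (384, 179) top 237.3 enc [388.4 181. ] 17.7
side obj (530, 416) top 237.6 enc [532.5 418. ] 17.8
side obj (553, 269) top 230.3 enc [557.1 270.6] 31.7
side obj (514, 139) top 244.5 enc [517.  141.5] 39.5
```

```bash
cat > go.py <<'E'
from h import *
import sys
s=ctrl.read_state();p=np.array(s['ee_pos']);M=rot(s['tcp_rot'])
print('t',round(s['time'],2),'pos',p.round(1),'zaxis',M[:,2].round(3),'yaw y',M[:,1].round(3),'w',round(s['gripper_width'],1),'F',np.round(s['wrist_force'],1))
for a in sys.argv[1:]:
    g=np.array([float(v) for v in a.split(',')]);print(a,'shift',(M.T@(g-p)).round(1))
E
python3 go.py 386,180,300
python3 - <<'E'
from h import *
f=dict(np.load('/tmp/scene.npz'));P=cloud(f);q=P[118:150,283:304].reshape(-1,3)
q=q[(q[:,2]>170)&(q[:,2]<275)];print(np.median(q,0),np.percentile(q,[3,97],axis=0))
E
```

```text
t 0.15 pos [182.2 544.8 249.4] zaxis [-0.001 -0.002 -1.   ] yaw y [ 0.317  0.948 -0.002] w 85.4 F [-0.1 -0.4 -0.7]
386,180,300 shift [-309.  -281.4  -50.2]
[604.54187508 365.773436   225.86622388] [[596.74559714 348.71771543 183.74137905]
 [625.18685172 391.56800765 259.47483387]]
```

```bash
python3 -m creep '[-20,-20,-40,0,0,0,85, -55,-50,-50,0,0,0,85, -90,-80,-50,0,0,0,85, -125,-113,-50,0,0,0,85, -160,-145,-50,0,0,0,85, -195,-177,-50,0,0,0,85, -230,-209,-50,0,0,0,85, -260,-237,-50,0,0,0,85, -285,-259,-50,0,0,0,85, -300,-273,-50,0,0,0,80, -309,-281,-50,0,0,0,75, -309,-281,-50,0,0,0,72]' 30; python3 go.py 386,180,300; python3 -c "
from h import *;grab('wrist','w1.png')"
```

```text
time: 1.15
ee_pos: [388.0, 177.4, 300.1]
tcp_rot: [0.514, 3.098, -0.002]
wrist_force: [0.6, 0.4, 0.4]
gripper_width: 72.3
grasp_force: 0.0
t 1.15 pos [388.  177.4 300.1] zaxis [ 0.001 -0.002 -1.   ] yaw y [ 0.323  0.946 -0.001] w 72.3 F [0.6 0.4 0.4]
386,180,300 shift [2.7 1.9 0.1]
```

View pics/w1.png

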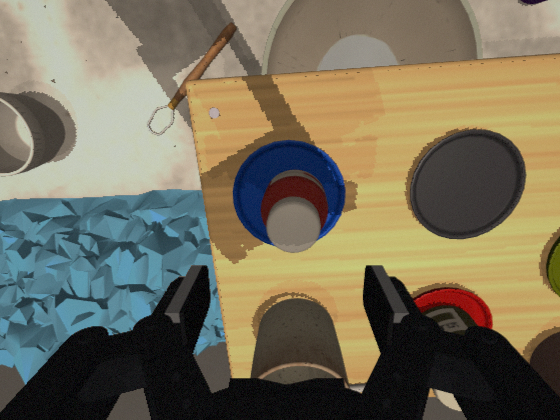

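The wrist view shows the red bottle's cap at (294,224) on the blue saucer (289,193), the grey saucer at (468,183), and the cup below between the fingers. I now measure with the wrist depth.

```bash
python3 -c "
import meas;meas.run('wrist')
from h import *
f=dict(np.load('/tmp/wrist.npz'));P=cloud(f);print(P[224,294],P[183,468],P[195,320], P[193,285])
hsv=cv2.cvtColor(f['image'],cv2.COLOR_RGB2HSV).astype(int)
z=P[...,2];m=((hsv[...,0]<6)|(hsv[...,0]>172))&(hsv[...,1]>130)&(np.hypot(P[...,0]-386,P[...,1]-180)<40)
for a in(176,186,196,206,216):
  q=P[m&(abs(z-a)<5)]
  if len(q)>5: print(a,len(q),q.min(0).round(1),q.max(0).round(1))
"; python3 go.py 386,180,200
```

```text
wrist red 1489 enc [539.3 285.9] 40.6 fix46 [554.1 273.5] floor z 165.9
wrist blue 5192 enc [383.8 179.6] 45.4 fix46 [384.1 179.6] floor z 166.1
wrist green 563 enc [523.9 384.6] 30.5 fix46 [525.5 417.5] floor z 166.7
wrist grey 9543 enc [421.9 316.4] 45.6 fix46 [421.8 316.7] floor z 165.8
wrist obj (384, 179) top 235.8 enc [384.8 182.4] 17.1
few (530, 416)
wrist obj (553, 269) top 228.1 enc [566.1 250.8] 16.9
wrist obj (514, 139) top 243.0 enc [497.6 150.7] 34.2
[382.13200151 183.5144753  234.78009945] [420.492232   319.75674661 165.9427638 ] [379.33658983 204.10238432 204.29627131] [367.97415198 182.37093846 211.95959063]
176 9 [366.8 169.6 172.5] [373.7 204.2 180.8]
186 12 [365.1 167.2 181.5] [374.2 204.7 190.9]
196 244 [361.8 159.5 191.3] [385.4 207.  201. ]
206 896 [362.4 159.4 201. ] [402.4 206.8 211. ]
216 328 [367.  166.8 211. ] [395.3 201.8 216.9]
t 1.2 pos [386.9 179.1 300. ] zaxis [-0.001 -0.    -1.   ] yaw y [ 0.322  0.947 -0.   ] w 71.9 F [-0.4  0.6  0.8]
386,180,200 shift [  1.1   0.5 100. ]
```

```bash
python3 -m creep '[0,0,20,0,0,0,72, 0,0,40,0,0,0,72, 0,0,60,0,0,0,72, 0,0,80,0,0,0,72, 0,0,95,0,0,0,72, 0,0,102,0,0,0,72, 0,0,102,0,0,0,72, 0,0,102,0,0,0,40, 0,0,102,0,0,0,40, 0,0,102,0,0,0,40, 0,0,102,0,0,0,40, 0,0,102,0,0,0,40]' 30; python3 -m creep '[0,0,0,0,0,0,40,0,0,0,0,0,0,40,0,0,0,0,0,0,40]'; python3 go.py
```

```text
time: 2.2
ee_pos: [387.4, 181.3, 199.8]
tcp_rot: [0.505, 3.098, 0.003]
wrist_force: [-0.6, 1.1, 5.9]
gripper_width: 47.0
grasp_force: 31.3
time: 2.45
ee_pos: [387.4, 181.3, 199.8]
tcp_rot: [0.505, 3.098, 0.003]
wrist_force: [-1.0, 1.7, 5.6]
gripper_width: 47.0
grasp_force: 31.4
t 2.45 pos [387.4 181.3 199.8] zaxis [ 0.003  0.002 -1.   ] yaw y [0.317 0.948 0.002] w 47.0 F [-1.   1.7  5.6]
```

```bash
python3 -c "
from h import *
f=grab('wrist','w2.png');P=cloud(f)
z=P[...,2];q=P[(z>228)&(z<242)&(np.hypot(P[...,0]-386,P[...,1]-181)<32)];q=q[np.hypot(*(q[:,:2]-np.median(q[:,:2],0)).T)<25];print(cv2.minEnclosingCircle(q[:,:2].astype(np.float32)),np.median(q,0))
a=grab('side');cv2.imwrite('pics/s2.png',cv2.resize(cv2.cvtColor(a['image'][150:290,180:380],cv2.COLOR_RGB2BGR),None,fx=3,fy=3))
b=cv2.imread('pics/w2.png');s=cv2.imread('pics/s2.png');cv2.imwrite('pics/c2.png',np.hstack([cv2.resize(b,(400,300)),cv2.resize(s,(400,300))]))
"
```

```text
((375.7182312011719, 183.572265625), 24.40719985961914) [380.52382461 181.57919784 234.63550736]
```

View pics/c2.png

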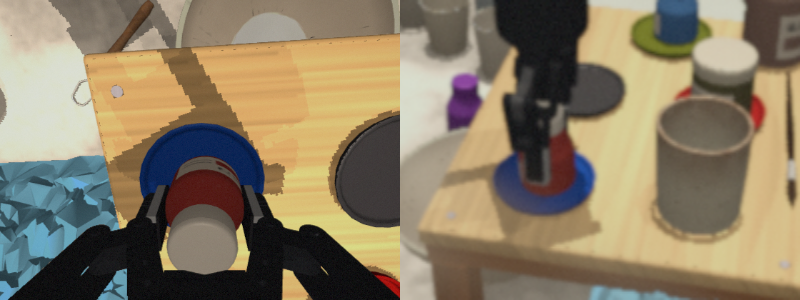

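```bash
python3 -m creep '[0,0,-5,0,0,0,40, 0,0,-18,0,0,0,40, 0,0,-33,0,0,0,40, 1,8,-43,0,0,0,40, 2,25,-45,0,0,0,40, 3,47,-45,0,0,0,40, 4,69,-45,0,0,0,40, 5,91,-45,0,0,0,40, 6,111,-45,0,0,0,40, 7,127,-45,0,0,0,40, 8,136,-45,0,0,0,40, 8,139,-45,0,0,0,40]'; python3 -m creep '[0,0,0,0,0,0,40, 0,0,10,0,0,0,40, 0,0,25,0,0,0,40, 0,0,35,0,0,0,40, 0,0,40,0,0,0,40, 0,0,40,0,0,0,40]'; python3 go.py 422.5,315.5,199.8
python3 -c "
import meas;meas.run('wrist',True)
from h import *
f=grab('scene');P=cloud(f);a=f['image'][150:250,220:340];cv2.imwrite('pics/c3.png',cv2.resize(a[...,::-1],None,fx=5,fy=5))"
```

```text
time: 3.55
ee_pos: [422.7, 316.5, 242.9]
tcp_rot: [-0.502, -3.101, 0.0]
wrist_force: [-0.3, -0.7, -1.0]
gripper_width: 47.4
grasp_force: 31.0
time: 4.05
ee_pos: [421.5, 313.9, 201.1]
tcp_rot: [-0.506, -3.097, 0.004]
wrist_force: [-0.3, -0.7, -1.2]
gripper_width: 47.2
grasp_force: 31.0
t 4.05 pos [421.5 313.9 201.1] zaxis [-0.004 -0.002 -1.   ] yaw y [ 0.318  0.948 -0.003] w 47.2 F [-0.3 -0.7 -1.2]
422.5,315.5,199.8 shift [-0.4  1.9  1.3]
red few 0
wrist blue 14040 enc [384.  180.3] 46.1 fix46 [383.8 180.4] floor z 165.9
wrist green 4047 enc [514.7 417.2] 37.7 fix46 [525.2 416.7] floor z 165.7
wrist grey 8578 enc [422.  317.1] 45.5 fix46 [422.4 316.8] floor z 166.0
few (384, 179)
wrist obj (530, 416) top 209.3 enc [510.4 415.2] 4.0
few (553, 269)
few (514, 139)
```

View pics/c3.png

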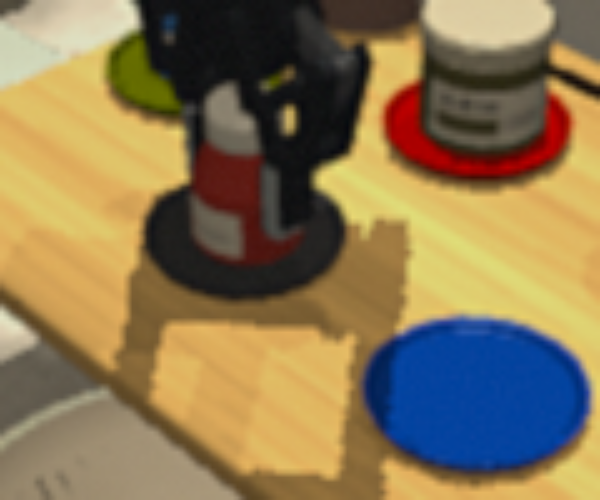

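The red bottle is over the grey saucer, centred and upright (crop 245,200). I lower it the last few mm and check the force.

```bash
python3 -m creep '[0,0,2,0,0,0,40, 0,1,3,0,0,0,40, 0,1,4,0,0,0,40, 0,1,4.5,0,0,0,40,0,1,4.5,0,0,0,40]'
```

```text
time: 4.57
ee_pos: [423.6, 316.4, 199.9]
tcp_rot: [0.505, 3.1, 0.001]
wrist_force: [-1.4, -1.2, 4.3]
gripper_width: 47.0
grasp_force: 31.4
```

```bash
python3 -m creep '[0,0,0,0,0,0,50, 0,0,0,0,0,0,60, 0,0,0,0,0,0,72, 0,0,0,0,0,0,72, 0,0,-15,0,0,0,72, 0,0,-40,0,0,0,72, 0,0,-70,0,0,0,72, -8,15,-88,0,0,0,72, -25,45,-90,0,0,0,72, -42,77,-90,0,0,0,72, -58,106,-90,0,0,0,72,-67,123,-90,0,0,0,72]';python3 -m creep '[-4,7,0,0,0,0,72,-4,7,0,0,0,0,72]'
cat > cap.py <<'E'
from h import *
import meas,sys
f=grab('wrist',sys.argv[1] if len(sys.argv)>1 else None);meas.run('wrist')
P=cloud(f);hsv=cv2.cvtColor(f['image'],cv2.COLOR_RGB2HSV).astype(int);x,y,z=P[...,0],P[...,1],P[...,2]
H,S=hsv[...,0],hsv[...,1]
for n,m,in(('red',((H<6)|(H>172))&(S>130)),('blue',(H>100)&(H<130)&(S>100))):
    m=m&(z>180)&(z<206)
    q=P[m&(y>120)]
    if len(q)>30: print('body',n,len(q),q.min(0).round(1),q.max(0).round(1))
E
python3 cap.py w4.png; python3 go.py 531.5,417,198.5
```

```text
time: 5.57
ee_pos: [527.7, 413.2, 288.3]
tcp_rot: [0.505, 3.1, 0.002]
wrist_force: [-1.2, -0.0, -0.2]
gripper_width: 72.2
grasp_force: 0.0
time: 5.73
ee_pos: [532.3, 417.5, 287.5]
tcp_rot: [-0.504, -3.1, 0.001]
wrist_force: [-0.9, -0.4, 0.0]
gripper_width: 72.0
grasp_force: 0.0
wrist red 2412 enc [549.5 275.8] 44.8 fix46 [554.6 274.4] floor z 166.1
blue few 0
wrist green 5901 enc [526.9 415.4] 47.5 fix46 [525.9 416.4] floor z 166.1
wrist grey 6319 enc [421.8 316.7] 45.5 fix46 [421.9 316.5] floor z 166.2
few (384, 179)
wrist obj (530, 416) top 235.8 enc [530.8 419.8] 17.1
wrist obj (553, 269) top 228.3 enc [555.  273.4] 30.8
few (514, 139)
body red 1747 [398.7 258.4 180.1] [528.9 341.8 206. ]
body blue 785 [506.4 395.1 180.3] [543.7 442.4 206. ]
t 5.78 pos [531.5 416.7 287.7] zaxis [-0.002 -0.001 -1.   ] yaw y [ 0.317  0.948 -0.002] w 72.0 F [-0.8 -0.4  0.3]
531.5,417,198.5 shift [-0.   0.4 89.2]
```

View pics/w4.png

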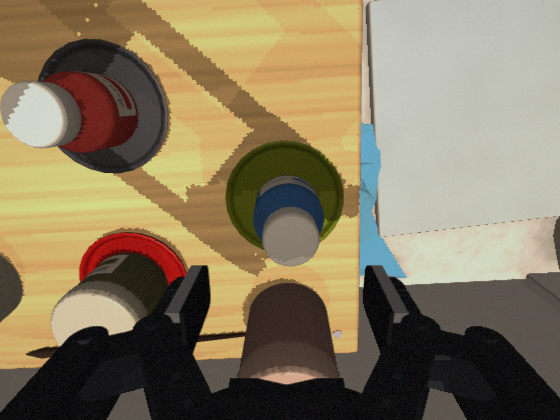

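The red bottle is upright on grey (100,110). The blue bottle (290,235) on green (285,195) is centred under the gripper, and the pink jar is ahead and clear. Descend and grip.

```bash
python3 -m creep '[0,1,20,0,0,0,72, 0,1,40,0,0,0,72, 0,1,60,0,0,0,72, 0,1,78,0,0,0,72, 0,1,87,0,0,0,72, 0,1,90,0,0,0,72, 0,1,90,0,0,0,60, 0,1,90,0,0,0,40, 0,1,90,0,0,0,40, 0,1,90,0,0,0,40, 0,1,90,0,0,0,40, 0,1,90,0,0,0,40]' 30; python3 -m creep '[0,0,0,0,0,0,40, 0,0,-5,0,0,0,40, 0,0,-20,0,0,0,40, 0,0,-45,0,0,0,40, 0,0,-70,0,0,0,40, 0,0,-88,0,0,0,40,0,0,-90,0,0,0,40]'; python3 go.py 384.3,179.5,288
```

```text
time: 6.78
ee_pos: [532.9, 418.3, 200.7]
tcp_rot: [0.504, 3.098, 0.003]
wrist_force: [-0.5, -0.4, 4.9]
gripper_width: 46.9
grasp_force: 31.4
time: 7.37
ee_pos: [533.7, 418.9, 293.7]
tcp_rot: [0.504, 3.095, 0.008]
wrist_force: [0.6, -0.0, 0.7]
gripper_width: 47.0
grasp_force: 31.0
t 7.37 pos [533.7 418.9 293.7] zaxis [ 0.007  0.004 -1.   ] yaw y [0.317 0.948 0.006] w 47.0 F [ 0.6 -0.   0.7]
384.3,179.5,288 shift [  65.8 -274.4    3.7]
```

```bash
python3 -m creep '[1,-5,0,0,0,0,40, 4,-17,0,0,0,0,40, 9,-38,0,0,0,0,40, 15,-64,0,0,0,0,40, 21,-91,0,0,0,0,40, 28,-118,0,0,0,0,40, 34,-146,0,0,0,0,40, 40,-173,0,0,0,0,40, 47,-200,0,0,0,0,40, 53,-227,0,0,0,0,40, 58,-250,0,0,0,0,40,62,-264,0,0,0,0,40]';python3 -m creep '[1,-6,0,0,0,0,40,1.5,-8.5,0,0,0,0,40,1.5,-8.5,10,0,0,0,40,1.5,-8.5,30,0,0,0,40,1.5,-8.5,50,0,0,0,40,1.5,-8.5,70,0,0,0,40,1.5,-8.5,81,0,0,0,40,1.5,-8.5,85,0,0,0,40,1.5,-8.5,85,0,0,0,40]'
python3 cap.py; python3 go.py 385.3,179.5,199
```

```text
time: 8.37
ee_pos: [386.5, 184.9, 285.8]
tcp_rot: [-0.506, -3.095, 0.005]
wrist_force: [0.3, 1.4, -0.8]
gripper_width: 46.9
grasp_force: 31.0
time: 9.12
ee_pos: [384.5, 179.9, 202.0]
tcp_rot: [-0.503, -3.097, 0.002]
wrist_force: [-0.2, 0.7, -0.0]
gripper_width: 46.9
grasp_force: 31.0
wrist red 465 enc [530.9 301.3] 21.3 fix46 [549.1 266.7] floor z 166.3
wrist blue 8558 enc [383.6 179.8] 45.3 fix46 [384.  179.7] floor z 166.0
green few 0
wrist grey 6812 enc [421.7 313.3] 45.4 fix46 [421.9 316.9] floor z 165.9
wrist obj (384, 179) top 257.3 enc [384. 179.] 48.0
few (530, 416)
few (553, 269)
few (514, 139)
body red 2006 [365.4 159.6 180. ] [436.5 305.5 205.5]
body blue 2080 [358.3 146.9 180. ] [402.  216.2 206. ]
t 9.17 pos [385.3 180.  202.9] zaxis [-0.001 -0.    -1.   ] yaw y [ 0.317  0.949 -0.001] w 46.5 F [ 0.7  0.7 -0.8]
385.3,179.5,199 shift [-0.1 -0.5  3.9]
```

```bash
python3 -m creep '[0,0,2,0,0,0,40, 0,0,3,0,0,0,40, 0,0,4,0,0,0,40, 0,0,4.5,0,0,0,40, 0,0,4.5,0,0,0,40]'; python3 -m creep '[0,0,0,0,0,0,50, 0,0,0,0,0,0,60, 0,0,0,0,0,0,72, 0,0,0,0,0,0,72, 0,0,-15,0,0,0,72, 0,0,-40,0,0,0,72, 0,0,-70,0,0,0,80, -10,11,-88,0,0,0,85, -33,35,-90,0,0,0,85, -60,64,-90,0,0,0,85, -87,93,-90,0,0,0,85,-113,121,-90,0,0,0,85]';python3 -m creep '[-14,15,0,0,0,0,85,-19,20,0,0,0,0,85,-19,20,0,0,0,0,85]'
python3 cap.py w5.png; python3 go.py 556,272,199; python3 -c "
import meas;meas.run('scene',True);meas.run('side',True)"|grep obj
```

```text
time: 9.58
ee_pos: [386.0, 179.8, 200.6]
tcp_rot: [0.505, 3.099, 0.001]
wrist_force: [-2.1, -0.8, 5.2]
gripper_width: 46.4
grasp_force: 31.6
time: 10.58
ee_pos: [532.5, 259.3, 289.3]
tcp_rot: [0.505, 3.1, 0.0]
wrist_force: [-1.3, -0.9, 1.3]
gripper_width: 85.0
grasp_force: 0.0
time: 10.83
ee_pos: [556.0, 271.7, 288.1]
tcp_rot: [-0.504, -3.1, 0.001]
wrist_force: [-0.4, 0.8, 0.2]
gripper_width: 84.6
grasp_force: 0.0
wrist red 3715 enc [553.6 274.1] 45.1 fix46 [554.7 273.8] floor z 166.2
wrist blue 5060 enc [388.7 179.3] 45.1 fix46 [383.6 179.5] floor z 166.3
wrist green 13632 enc [525.7 417.2] 45.7 fix46 [525.6 417.2] floor z 165.9
wrist grey 1373 enc [425.3 315.8] 44.6 fix46 [421.5 317.1] floor z 168.0
wrist obj (384, 179) top 234.5 enc [399.4 184.8] 9.3
few (530, 416)
wrist obj (553, 269) top 228.5 enc [555.5 272.5] 31.0
wrist obj (514, 139) top 243.2 enc [515.2 143.9] 39.6
body red 1066 [422.3 291.7 180.1] [551.9 334.6 206. ]
body blue 1876 [391.1 159.  180. ] [409.5 203.4 206. ]
t 10.88 pos [554.9 271.2 288.4] zaxis [-0.002 -0.001 -1.   ] yaw y [ 0.317  0.948 -0.001] w 84.9 F [ 0.5 -0.5 -0.6]
556,272,199 shift [-0.9  1.3 89.4]
scene obj (384, 179) top 235.2 enc [385.3 179. ] 18.0
scene obj (553, 269) top 227.9 enc [554.7 269. ] 30.4
scene obj (514, 139) top 242.3 enc [514.9 139.5] 41.0
side obj (384, 179) top 237.3 enc [387.6 179.6] 17.6
side obj (553, 269) top 230.5 enc [558.8 270.2] 32.2
side obj (514, 139) top 244.4 enc [516.8 142.2] 39.8
```

View pics/w5.png

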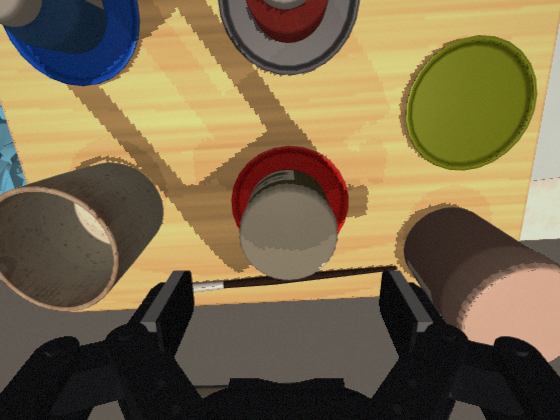

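The empty green saucer is at (472,102), and the blue bottle stands on blue and the red one on grey. The jar lid (288,230) is centred between the fingers, with the cup and pink jar clear at either side. Grip the jar.

```bash
python3 -m creep '[0,0,20,0,0,0,85, 0,0,40,0,0,0,85, 0,0,55,0,0,0,85, 0,0,68,0,0,0,85, 0,0,80,0,0,0,85, 0,0,88,0,0,0,85, 0,0,90,0,0,0,85, 0,0,90,0,0,0,70, 0,0,90,0,0,0,50, 0,0,90,0,0,0,50, 0,0,90,0,0,0,50, 0,0,90,0,0,0,50]' 45; python3 -m creep '[0,0,0,0,0,0,50, 0,0,-5,0,0,0,50, 0,0,-15,0,0,0,50, 0,0,-30,0,0,0,50, 0,0,-50,0,0,0,50, 0,0,-70,0,0,0,50, 0,0,-85,0,0,0,50,0,0,-90,0,0,0,50,0,0,-90,0,0,0,50]'; python3 go.py 526,417,288
```

```text
time: 11.98
ee_pos: [556.2, 271.7, 200.7]
tcp_rot: [0.504, 3.098, 0.002]
wrist_force: [0.4, 0.9, 2.3]
gripper_width: 60.7
grasp_force: 48.9
time: 12.73
ee_pos: [556.0, 271.6, 291.4]
tcp_rot: [0.504, 3.098, 0.002]
wrist_force: [0.7, 0.1, -1.7]
gripper_width: 60.5
grasp_force: 49.1
t 12.73 pos [556.  271.6 291.4] zaxis [ 0.003  0.001 -1.   ] yaw y [0.317 0.948 0.002] w 60.5 F [ 0.7  0.1 -1.7]
526,417,288 shift [ 74.6 128.3   3.5]
```

```bash
python3 -m creep '[5,3,0,0,0,0,50, 16,13,0,0,0,0,50, 29,32,0,0,0,0,50, 40,55,0,0,0,0,50, 50,78,0,0,0,0,50, 60,100,0,0,0,0,50, 68,116,0,0,0,0,50, 73,126,0,0,0,0,50, 74.5,128.5,0,0,0,0,50, 74.5,128.5,10,0,0,0,50, 74.5,128.5,30,0,0,0,50,74.5,128.5,50,0,0,0,50]';python3 -m creep '[0,0,18,0,0,0,50,0,0,29,0,0,0,50,0,0,34,0,0,0,50,0,0,34,0,0,0,50]'
python3 cap.py; python3 go.py 526,417,200; python3 -c "
import meas;meas.run('scene',True);meas.run('side',True)"|grep green
```

```text
time: 13.73
ee_pos: [525.9, 416.1, 239.0]
tcp_rot: [0.506, 3.099, 0.001]
wrist_force: [-0.9, -0.0, -2.7]
gripper_width: 60.7
grasp_force: 49.2
time: 14.07
ee_pos: [524.7, 415.5, 203.1]
tcp_rot: [-0.506, -3.098, 0.004]
wrist_force: [-0.7, -1.0, -1.7]
gripper_width: 61.0
grasp_force: 49.2
wrist red 5887 enc [553.9 274.3] 46.0 fix46 [554.2 274.3] floor z 166.0
blue few 0
wrist green 6633 enc [526.1 415.6] 46.9 fix46 [525.9 417. ] floor z 166.2
wrist grey 11383 enc [423.1 317.8] 45.6 fix46 [422.5 317.2] floor z 166.0
few (384, 179)
wrist obj (530, 416) top 257.5 enc [508.7 420.2] 34.7
few (553, 269)
few (514, 139)
body red 3524 [403.1 316.1 180. ] [530.5 456.5 206. ]
body blue 39 [503.3 376.5 191.1] [530.5 457.4 205.9]
t 14.12 pos [525.4 416.2 204.8] zaxis [-0.001 -0.001 -1.   ] yaw y [ 0.318  0.948 -0.001] w 60.5 F [ 0.3  0.8 -1.4]
526,417,200 shift [-0.3  1.   4.8]
scene green 204 enc [524.6 415.9] 45.4 fix46 [524.9 416.1] floor z 165.9
side green 339 enc [527.2 413.8] 45.1 fix46 [526.6 414.6] floor z 168.3
```

```bash
python3 -m creep '[0,0,2,0,0,0,50, 0,0,4,0,0,0,50, 0,0,5.5,0,0,0,50, 0,0,6.5,0,0,0,50, 0,0,6.5,0,0,0,50]'; python3 -m creep '[0,0,0,0,0,0,64, 0,0,0,0,0,0,75, 0,0,0,0,0,0,85, 0,0,0,0,0,0,85, 0,0,-15,0,0,0,85, 0,0,-40,0,0,0,85, 0,0,-70,0,0,0,85, 5,-10,-88,0,0,0,80, 16,-32,-92,0,0,0,72, 30,-58,-92,0,0,0,72, 44,-85,-92,0,0,0,72,56,-109,-92,0,0,0,72]';python3 -m creep '[8,-15,0,0,0,0,72,10,-18.5,0,0,0,0,72,10,-18.5,0,0,0,0,72]'
python3 cap.py w6.png; python3 go.py 423,316.5,198.5
```

```text
time: 14.63
ee_pos: [525.7, 417.1, 200.6]
tcp_rot: [0.504, 3.099, 0.002]
wrist_force: [-2.2, -2.0, 4.8]
gripper_width: 60.9
grasp_force: 49.3
time: 15.63
ee_pos: [436.4, 330.3, 290.6]
tcp_rot: [-0.504, -3.101, 0.0]
wrist_force: [0.0, -0.6, 0.2]
gripper_width: 71.9
grasp_force: 0.0
time: 15.88
ee_pos: [421.9, 316.6, 291.1]
tcp_rot: [0.505, 3.1, 0.001]
wrist_force: [0.5, 0.4, 1.2]
gripper_width: 71.8
grasp_force: 0.0
wrist red 5959 enc [553.7 274. ] 45.7 fix46 [553.6 274.1] floor z 165.7
wrist blue 5112 enc [383.9 180.2] 45.8 fix46 [383.8 179.8] floor z 166.2
wrist green 2301 enc [520.3 419.7] 45.1 fix46 [525.5 417.3] floor z 166.1
wrist grey 5094 enc [422.  316.9] 45.2 fix46 [422.3 316.8] floor z 166.1
wrist obj (384, 179) top 235.8 enc [384.3 181.5] 17.6
wrist obj (530, 416) top 228.2 enc [522.6 417.6] 30.6
few (553, 269)
wrist obj (514, 139) top 243.0 enc [505.1 178.1] 14.7
body red 799 [397.7 291.6 180.5] [440.1 340.1 206. ]
body blue 1335 [359.7 166.2 180.1] [408.6 205.  206. ]
t 15.93 pos [422.7 317.1 291.1] zaxis [ 0.001  0.001 -1.   ] yaw y [0.317 0.948 0.001] w 71.8 F [-0.4  0.5  0.5]
423,316.5,198.5 shift [-0.4 -0.6 92.6]
```

View pics/w6.png

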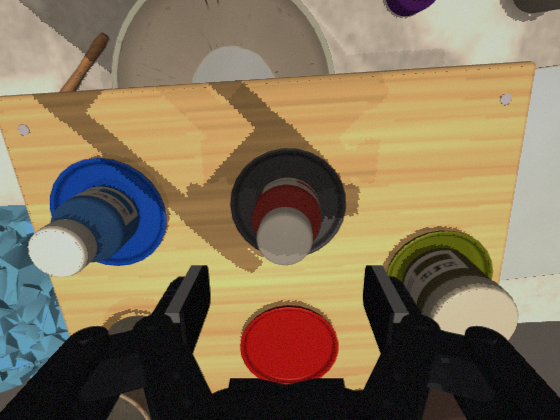

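The jar is on green (440,265), the blue bottle on blue, and the red bottle on grey is centred under the gripper (287,225). The red saucer is empty (290,343). Grip the red bottle.

```bash
python3 -m creep '[0,-1,20,0,0,0,72, 0,-1,40,0,0,0,72, 0,-1,60,0,0,0,72, 0,-1,78,0,0,0,72, 0,-1,88,0,0,0,72, 0,-1,92,0,0,0,72, 0,-1,92,0,0,0,60, 0,-1,92,0,0,0,40, 0,-1,92,0,0,0,40, 0,-1,92,0,0,0,40, 0,-1,92,0,0,0,40, 0,-1,92,0,0,0,40]' 30; python3 -m creep '[0,0,0,0,0,0,40, 0,0,-5,0,0,0,40, 0,0,-20,0,0,0,40, 0,0,-42,0,0,0,40, -5,0,-58,0,0,0,40, -20,0,-62,0,0,0,40, -42,0.5,-62,0,0,0,40, -66,1,-62,0,0,0,40, -90,1,-62,0,0,0,40, -113,2,-62,0,0,0,40, -130,2,-62,0,0,0,40, -137,2,-62,0,0,0,40]'; python3 -m creep '[-1.5,0,0,0,0,0,40,-1.5,0,12,0,0,0,40,-1.5,0,30,0,0,0,40,-1.5,0,46,0,0,0,40,-1.5,0,55,0,0,0,40,-1.5,0,57,0,0,0,40,-1.5,0,57,0,0,0,40]'
python3 cap.py w7.png; python3 go.py 554.5,273.5,198.5
```

```text
time: 16.93
ee_pos: [422.7, 316.3, 199.9]
tcp_rot: [0.505, 3.099, 0.002]
wrist_force: [-1.0, 0.6, 2.8]
gripper_width: 46.8
grasp_force: 31.0
time: 17.93
ee_pos: [554.4, 273.1, 260.4]
tcp_rot: [0.508, 3.1, -0.001]
wrist_force: [-0.1, -0.1, -1.0]
gripper_width: 47.1
grasp_force: 30.9
time: 18.52
ee_pos: [552.6, 274.1, 202.5]
tcp_rot: [-0.503, -3.099, 0.002]
wrist_force: [-0.8, 0.5, -0.3]
gripper_width: 47.2
grasp_force: 30.9
wrist red 8072 enc [553.9 272.2] 47.0 fix46 [554.6 273.8] floor z 166.0
wrist blue 3456 enc [417.8 199.1] 22.2 fix46 [451.9 218.1] floor z 166.2
wrist green 8487 enc [527.  413.2] 46.8 fix46 [525.6 416.9] floor z 166.2
wrist grey 2916 enc [438.  311.4] 41.6 fix46 [421.6 316.8] floor z 168.5
few (384, 179)
wrist obj (530, 416) top 205.8 enc [523.  390.5] 15.6
wrist obj (553, 269) top 257.9 enc [544.1 265.7] 41.6
wrist obj (514, 139) top 235.6 enc [531.6 171.7] 20.5
body red 1847 [527.2 242.2 180. ] [569.6 311.1 206. ]
t 18.57 pos [553.5 274.3 203.8] zaxis [-0. -0. -1.] yaw y [ 0.317  0.949 -0.   ] w 47.0 F [ 0.5 -0.2 -0.2]
554.5,273.5,198.5 shift [-1.2 -0.4  5.3]
```

View pics/w7.png

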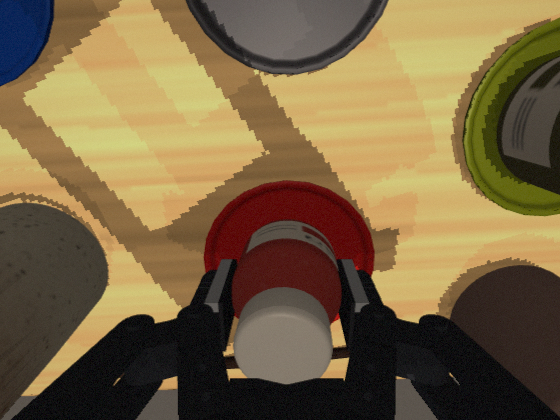

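The red bottle hangs just over the red saucer (288,265), centred. Lower it, release, retreat towards the front, and verify.

```bash
python3 -m creep '[0,0,2,0,0,0,40, -1,0,3.5,0,0,0,40, -1,0,4.5,0,0,0,40, -1,0,5,0,0,0,40, -1,0,5,0,0,0,40]'; python3 -m creep '[0,0,0,0,0,0,50, 0,0,0,0,0,0,60, 0,0,0,0,0,0,72, 0,0,0,0,0,0,72, 0,0,-15,0,0,0,72, 0,0,-40,0,0,0,72, 0,0,-75,0,0,0,72, 5,0,-100,0,0,0,72, 25,0,-120,0,0,0,72, 50,0,-130,0,0,0,72, 75,0,-140,0,0,0,72,100,0,-140,0,0,0,72]';python3 -m creep '[20,0,0,0,0,0,72,35,0,0,0,0,0,72,40,0,0,0,0,0,72]'
python3 -c "
from h import *
import meas
for n in('scene','side','wrist'): grab(n,n+'9.png');meas.run(n)
a=cv2.imread('pics/scene9.png')[120:260,180:420];cv2.imwrite('pics/f1.png',np.hstack([cv2.resize(a,(400,300)),cv2.resize(cv2.imread('pics/wrist9.png'),(400,300))]))
"; python3 go.py
```

```text
time: 18.98
ee_pos: [555.5, 273.7, 199.9]
tcp_rot: [0.505, 3.099, 0.001]
wrist_force: [-1.0, -0.0, 2.6]
gripper_width: 46.9
grasp_force: 31.2
time: 19.98
ee_pos: [460.3, 305.9, 341.7]
tcp_rot: [0.505, 3.096, 0.005]
wrist_force: [0.2, 0.7, 0.8]
gripper_width: 71.9
grasp_force: 0.0
time: 20.23
ee_pos: [420.3, 318.7, 338.9]
tcp_rot: [-0.502, -3.101, -0.0]
wrist_force: [-0.4, -0.1, -0.6]
gripper_width: 71.9
grasp_force: 0.0
scene red 351 enc [553.6 272.3] 44.8 fix46 [554.7 271.8] floor z 165.8
scene blue 611 enc [383.  182.3] 48.1 fix46 [383.5 179. ] floor z 165.8
scene green 260 enc [523.8 417.6] 47.6 fix46 [525.9 415.9] floor z 166.1
scene grey 742 enc [421.2 315.1] 45.3 fix46 [421.8 314.9] floor z 165.4
scene obj (384, 179) top 235.3 enc [383.4 180.2] 18.2
scene obj (530, 416) top 227.8 enc [524.7 412.2] 31.1
scene obj (553, 269) top 234.7 enc [552.3 269.1] 16.8
scene obj (514, 139) top 242.3 enc [515.3 141.9] 40.8
side red 110 enc [558. 274.] 44.2 fix46 [553.8 270.7] floor z 168.4
side blue 613 enc [386.6 178.7] 44.9 fix46 [386.7 179.8] floor z 167.8
side green 290 enc [527.9 413.8] 
[... 245 characters left out ...]
 enc [555.9 271. ] 17.9
side obj (514, 139) top 244.6 enc [517.1 142.3] 40.0
wrist red 2600 enc [553.7 274.1] 45.4 fix46 [554.1 274.1] floor z 166.0
wrist blue 3795 enc [384.  179.8] 45.7 fix46 [383.8 179.7] floor z 166.2
wrist green 1933 enc [526.  413.1] 49.5 fix46 [525.7 417. ] floor z 166.1
wrist grey 6531 enc [422.1 316.9] 45.3 fix46 [422.1 316.9] floor z 165.9
wrist obj (384, 179) top 235.8 enc [384.5 181.7] 17.3
wrist obj (530, 416) top 228.3 enc [524.7 416.4] 30.8
wrist obj (553, 269) top 235.4 enc [552.7 272.5] 17.4
wrist obj (514, 139) top 242.6 enc [546.9 131.1] 14.7
t 20.38 pos [422.5 317.9 338.7] zaxis [ 0.001 -0.    -1.   ] yaw y [ 0.317  0.948 -0.   ] w 71.8 F [-0.1 -0.1  0.4]
```

View pics/f1.png

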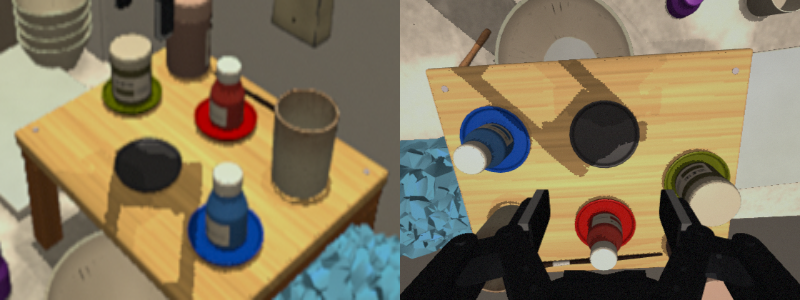

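Each container stands upright within about 3 mm of its own saucer's centre. Grey is empty (left crop 147,163) and the cup has not moved. Handing in.

```bash
python3 -c "
from station import ctrl;print(ctrl.finish_job())"
```

```text
the job is handed in; nothing more can be done
None
```

I handed the job in at about 20 s: the red bottle, blue bottle and olive-green jar each stand upright within about 3 mm of the centre of their own saucers, the grey saucer is empty, and the speckled cup is where it was.

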